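Pack the sampling-round tote

TASK

Finish packing the divided tote for the sampling round: put each of the three loose reagent bottles, kept upright, into the square compartment that matches its size (largest bottle in the widest free pocket, smallest in the narrowest), and lay the stapler on its base in the long narrow compartment. Everything must sit fully down on its compartment's floor; leave the bottle that is already packed, the specimen cup and the beaker of swabs where they are.

Things in the scene. Friction and masses are not known exactly. Their poses are not given: they have to be found in the camera images.
- tote: grey divided tote, open on top, fixed, 206 (its x) x 160 (its y) x 24 mm high, walls 4 mm, floor 3 mm; origin at the centre of its underside, z up. x from -99 to -57 mm: one long narrow compartment (on the robot's side); x from -53 to +99 mm: a bay filled by four square inserts at 76 mm pitch. Place and yaw vary
- lane (a point): centre of the inner floor of the tote's long narrow compartment, 3 mm above the worktop: 42 mm wide (along this frame's x), 152 mm long (along its y), walls rising 21 mm above its floor; z is up
- large_pocket (a point): centre of the dark inner floor (5 mm above the worktop) of the 70 x 70 mm square pocket, 19 mm deep, the widest, for the large bottle (4 mm play a side). It is in one of four white inserts, 75.5 mm square outside, 24 mm high, set 2 x 2 in the tote in an order that varies. x, y along the pocket's sides, z up
- medium_pocket (a point): centre of the dark inner floor (5 mm above the worktop) of the 56 x 56 mm square pocket, 19 mm deep, for the medium bottle (4 mm play a side). It is in one of four white inserts, 75.5 mm square outside, 24 mm high, set 2 x 2 in the tote in an order that varies. x, y along the pocket's sides, z up
- small_pocket (a point): centre of the dark inner floor (5 mm above the worktop) of the 44 x 44 mm square pocket, 19 mm deep, the narrowest, for the small bottle (3.5 mm play a side). It is in one of four white inserts, 75.5 mm square outside, 24 mm high, set 2 x 2 in the tote in an order that varies. x, y along the pocket's sides, z up
- spare_pocket (a point): centre of the dark inner floor (5 mm above the worktop) of the 50 x 50 mm square pocket, 19 mm deep, already taken by the packed bottle. It is in one of four white inserts, 75.5 mm square outside, 24 mm high, set 2 x 2 in the tote in an order that varies. x, y along the pocket's sides, z up
- large_bottle_mid (a point): the largest of the three loose bottles: round, white, 62 mm in diameter, 118 mm tall, standing upright; the point is on its axis, half-way up (59 mm). Fixed screw cap of 41 mm diameter over the top 23 mm, by which it can be carried; below it shoulders widen to the body. z: its axis, up; turning about z does not matter
- medium_bottle_mid (a point): the middle one of the three loose bottles: round, white, 48 mm in diameter, 78 mm tall, standing upright; the point is on its axis, half-way up (39 mm). Fixed screw cap of 33 mm diameter over the top 23 mm, by which it can be carried; below it shoulders widen to the body. z: its axis, up; turning about z does not matter
- small_bottle_mid (a point): the smallest of the three loose bottles: round, white, 36 mm in diameter, 60 mm tall, standing upright; the point is on its axis, half-way up (30 mm). Fixed screw cap of 27 mm diameter over the top 23 mm, by which it can be carried; below it shoulders widen to the body. z: its axis, up; turning about z does not matter
- stapler_mid (a point): desk stapler lying on its base, 128 mm long (this frame's y), 34 mm wide (x), 42 mm tall (z, up); the point is its centre, half-way up (21 mm). Grip the upper jaw: 30 mm wide, 16 to 42 mm above the underside; the base plate (lowest 10 mm) is 34 mm wide. The jaw does not move
- packed_bottle_mid (a point): white bottle, 42 mm in diameter, 70 mm tall, already standing in the fourth insert of the tote; the point is on its axis, half-way up. To be left where it is
- specimen_cup_mid (a point): bystander: screw-lid specimen cup, 64 mm in diameter (at the lid), 66 mm tall, behind the bottles; the point is on its axis, half-way up
- swab_beaker_mid (a point): bystander: plastic beaker, about 70 mm in diameter, with swab sticks reaching 109 mm high and up to 50 mm from the point, in front of the tall shelf unit; the point is in its middle, 50 mm up. All else round the work (timer, notebook, ...) is fixed and low
Things that resemble listed ones, but are neither listed nor needed, are in the scene too. Leave any green, pink or turquoise look-alike of the part that bears medium_bottle_mid alone.

How it is judged:
At the end, for the whole second after the job is handed in: Each loose bottle upright (0.1 rad) on the floor of its own pocket (9 mm sideways, 5 mm in height); stapler on its base on the floor of the long compartment (9 mm across, 18 mm along, 5 mm in height, 0.15 rad in yaw, either way round); the packed bottle still in its pocket (horizontal distance between large_bottle_mid and large_pocket below 0.009 m and z of large_bottle_mid in the frame of large_pocket between 0.054 and 0.064 m and angle between each of large_bottle_mid, medium_bottle_mid, small_bottle_mid, stapler_mid's own z axis and vertical below 0.1 rad and horizontal distance between medium_bottle_mid and medium_pocket below 0.009 m and z of medium_bottle_mid in the frame of medium_pocket between 0.034 and 0.044 m and horizontal distance between small_bottle_mid and small_pocket below 0.009 m and z of small_bottle_mid in the frame of small_pocket between 0.025 and 0.035 m and x of stapler_mid in the frame of lane between -0.009 and 0.009 m and y of stapler_mid in the frame of lane between -0.018 and 0.018 m and z of stapler_mid in the frame of lane between 0.016 and 0.026 m and angle between the y axis of stapler_mid and the y axis of lane, either way round below 0.15 rad and horizontal distance between packed_bottle_mid and spare_pocket below 0.01 m and z of packed_bottle_mid in the frame of spare_pocket below 0.04 m and angle between packed_bottle_mid's own z axis and vertical below 0.12 rad); the robot touches nothing.
It fails at once if the specimen cup is knocked over or shifted by more than 30 mm (distance of specimen_cup_mid from where it was at the start of the episode above 0.03 m or angle between specimen_cup_mid's own z axis and vertical above 0.4 rad).
It fails at once if the beaker of swabs is knocked over or shifted by more than 30 mm (distance of swab_beaker_mid from where it was at the start of the episode above 0.03 m or angle between swab_beaker_mid's own z axis and vertical above 0.4 rad).
It fails at once if the already packed bottle is knocked over or shifted by more than 30 mm (distance of packed_bottle_mid from where it was at the start of the episode above 0.03 m or angle between packed_bottle_mid's own z axis and vertical above 0.4 rad).
It fails at once if a loose bottle is tipped by more than 35 degrees (angle between any of large_bottle_mid, medium_bottle_mid, small_bottle_mid's own z axis and vertical above 0.61 rad).
It also fails if it takes over 70 s, if anything falls off the work surface, if the arm or the gripper's body presses on something with over 40 N, if the wrist force passes 120 N, or if a joint passes its speed limit or range.

ROBOT

A 6-joint arm with a two-finger parallel gripper is mounted at the origin on a cart in front of the work surface, level with it; the furniture and walls round the work are solid. World frame = base frame: x ahead of the robot, y to its left, z up, the work surface at z = 0. Lengths are in m, angles in rad, forces in N, time in s.
With the tool pointing down it reaches from about 0.25 to 0.8 m from the base axis. Payload 3.9 kg.
Tool frame: the origin (TCP) lies between the finger pads; the fingertips stand 11 mm ahead of it and the grasp point (between the pads) lies 8 mm behind it (manip.nose_length is the distance from the TCP to the fingertips, in m); z points along the fingers, y is the line along which they close (so a half turn about z gives the same grasp; the last joint's range is limited). The gripper opens to 85 mm and grips with 20 to 120 N. Pads are 22 mm wide; open, the fingers measure 114 mm over their backs; the gripper's body (76 mm by 85 mm) begins 54 mm behind the grasp point. The pads swing forward as they close: fully open they stand 13 mm farther back than shut.
Start: joints at [1.233, 0.26, -0.138, 1.173, 0, 1.571], TCP at [0.174, 0.495, 0.209] pointing down, gripper open.
Joint ranges: [-2.78, 2.78], [-0.83, 1.72], [-1.28, 1.37], [-1.9, 2.12], [-1.57, 1.48], [-3.14, 3.14]. Speed limits (rad/s): [2.57, 2.57, 3.14, 3.14, 3.14, 3.14].

INTERFACE

Orientations are given as a unit quaternion [x, y, z, w].
In Python, from plant import status, eyes, manip gives the robot as it stands.
- The arm moves only by the tool step_arm, never from a script. Its argument "plan" is text: rows parted by semicolons, each of 7 numbers parted by spaces: the shift along the tool's x, y, z in cm, then the turn, a rotation vector about the tool's x, y, z in rad, then the opening, from -1 (shut) to 1 (fully open). In form: x y z rx ry rz gripper; .... A call has 1 to 20 rows; each row shifts and turns the commanded pose from where the row before left it, along the tool's axes as they then stand; what a row does not reach is not made up. A row lasts 1/12 s, in which the tool goes at most 41.7 mm and 7.16 degrees, less where a joint would pass 70% of its speed; a pose out of reach is approached as far as the arm can. A call is refused whole if a number of a shift passes 4.17 or a number of a turn 0.125, either way. A call with a gripper value outside its range is refused whole. The fingers move at their own pace and stop on an object; "newtons" is the grip in N (left out, the last holds). Time passes only in rows, so rows that do not move let the fingers close. It gives the time, the measured TCP pose, the force, the opening and the grip force at its end, in the units of the state.
- status.sense(): the state, without advancing time (a new reading comes with each control period).
- eyes.grab_frame(name): name is "scene" or "side" or "wrist"; returns a dict with "image" (420x560x3 uint8, red, green, blue), "camera_matrix" (3x3 intrinsics, pixels), "eye" and "rotation" of the camera in the world. Camera axes: x right, y up, looking along -z (the intrinsics and any distortion apply to the point x, -y, -z); pixel columns grow to the right and rows downward; lengths in m; the calibration is good to about 2 mm. A picture is of the moment at which its call begins. There is no depth.
- manip.close_job(): hands the job in; it is judged then, once.
The state is a dict: "time": time; "joints": joint angles; "joint_velocities": joint speeds; "joint_efforts": joint torques, N m; "eef_pos": TCP position; "tool_rot": TCP orientation; "ft_force": force on the tool from outside, world axes, zero at the start; "torque": the same for the moment, N m; "width": finger opening in m; "grasp_force": force on a finger pad.
Only numpy, scipy, OpenCV 4.12 (cv2) and the standard library are available. Lean on these libraries where they do the work, as an engineer would, in place of code of your own. Each camera call takes 0.05 s, during which the arm holds its last target. There are 200 camera calls.

## Working session

There is one attempt and no reset: what is moved stays moved. The work goes in short steps, Python scripts to look and compute and a tool call to move; the robot and the scene stay as the last step left them, time stands still between calls to the robot, and variables do not carry over. Pictures are saved under pics/ and viewed, at most 10 in all, crops included, and the job is handed in when it is done.

Besides the shell and the picture viewer there is one more tool, called after "Call:" as a command line: name --argument value ..., lists and objects as JSON in quotes. step_arm: Moves the arm, as the interface text tells. Its arguments: {"type":"object","properties":{"plan":{"type":"string"},"newtons":{"type":"number"}},"required":["plan"]}

```bash
mkdir -p pics; python3 - <<'E'
from plant import status, eyes, manip
import cv2,json
s=status.sense(); print(s)
for n in ["scene","side","wrist"]:
    f=eyes.grab_frame(n); cv2.imwrite(f"pics/{n}0.png",f["image"][:,:,::-1])
    print(n,f["camera_matrix"],f["eye"],f["rotation"],[k for k in f])
E
```

```text
{'time': 0.0, 'joints': array([ 1.23299747e+00,  2.60691121e-01, -1.39377830e-01,  1.17268037e+00,
        1.44036869e-05,  1.57080734e+00]), 'joint_velocities': array([-8.81551100e-04, -1.58015175e-03,  7.58967968e-05, -1.80330698e-04,
       -9.04739180e-04,  5.37119356e-04]), 'joint_efforts': array([-1.04739716e-03, -4.05673134e+01,  2.53923905e+01,  1.88536471e-02,
       -4.16638875e-05,  3.39204611e-06]), 'eef_pos': array([0.17374765, 0.49465289, 0.20815789]), 'tool_rot': array([ 1.68102899e-01,  9.85768970e-01, -9.61393016e-04, -1.71240960e-04]), 'ft_force': array([1.23718926, 0.4022051 , 0.20438785]), 'torque': array([ 0.02569431,  0.01711955, -0.05552566]), 'grasp_force': 0.0, 'width': 0.08531024023408244}
scene [[519.62868306   0.         279.47108694]
 [  0.         519.62868306 202.32136508]
 [  0.           0.           1.        ]] [-0.16735634  0.66694331  0.6934355 ] [-0.20886685  0.39152446  0.80064542 -0.40255453] ['image', 'camera_matrix', 'eye', 'rotation']
side [[460.72683299   0.         288.22496507]
 [  0.         460.72683299 203.24685184]
 [  0.           0.           1.        ]] [-0.02196388  0.9523929   0.71639724] [-0.13238964  0.43825974  0.85724637 -0.23564813] ['image', 'camera_matrix', 'eye', 'rotation']
wrist [[305.40188731   0.         281.9408012 ]
 [  0.         305.40188731 211.26105276]
 [  0.           0.           1.        ]] [0.09828181 0.52079892 0.37369989] [-0.13024111 -0.09160462  0.57091048  0.80542353] ['image', 'camera_matrix', 'eye', 'rotation']
```

View pics/scene0.png

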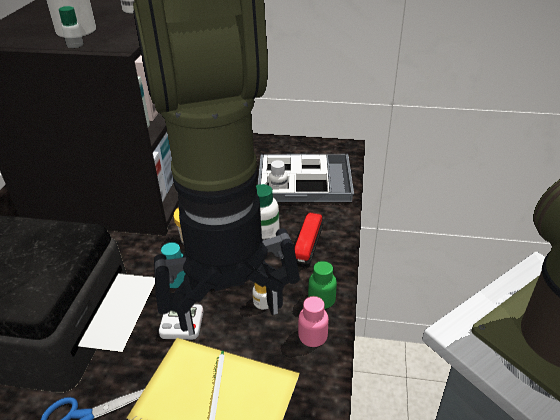

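View pics/side0.png

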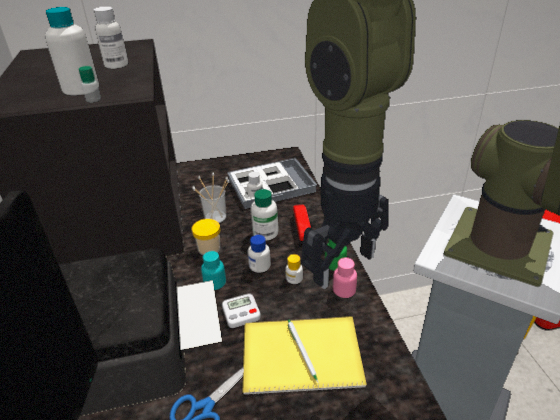

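The side view shows the large bottle (green cap) at (264,215), the medium (blue cap) at (259,253), the small (yellow cap) at (294,270), the stapler (red) at (302,223) and the tote at (272,182). Look-alikes are turquoise (213,270), green (337,250) and pink (345,280). The specimen cup is at (207,237) and the beaker at (213,200). I'll enlarge this area to confirm the medium bottle and read off pixels.

```bash
cat > h.py <<'E'
import numpy as np, cv2
from scipy.spatial.transform import Rotation as R
from plant import status, eyes, manip
def ray(f,u,v):
    K=f["camera_matrix"]; d=np.array([(u-K[0,2])/K[0,0],-(v-K[1,2])/K[1,1],-1.])
    return R.from_quat(f["rotation"]).apply(d)
def hit(f,u,v,z):
    d=ray(f,u,v); e=np.array(f["eye"]); return (e+d*(z-e[2])/d[2])
def proj(f,P):
    p=R.from_quat(f["rotation"]).inv().apply(np.atleast_2d(P)-f["eye"]); K=f["camera_matrix"]
    return np.c_[K[0,2]+K[0,0]*p[:,0]/-p[:,2],K[1,2]-K[1,1]*p[:,1]/-p[:,2]]
def crop(f,x0,y0,w,h,k,name):
    c=f["image"][y0:y0+h,x0:x0+w,::-1]; cv2.imwrite(name,cv2.resize(c,None,fx=k,fy=k,interpolation=cv2.INTER_CUBIC))
E
python3 - <<'E'
from h import *
import pickle
f=eyes.grab_frame("side"); pickle.dump(f,open("side0.pkl","wb"))
crop(f,185,150,195,146,4,"pics/side0c.png")
E
```

```text
(no output)
```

View pics/side0c.png

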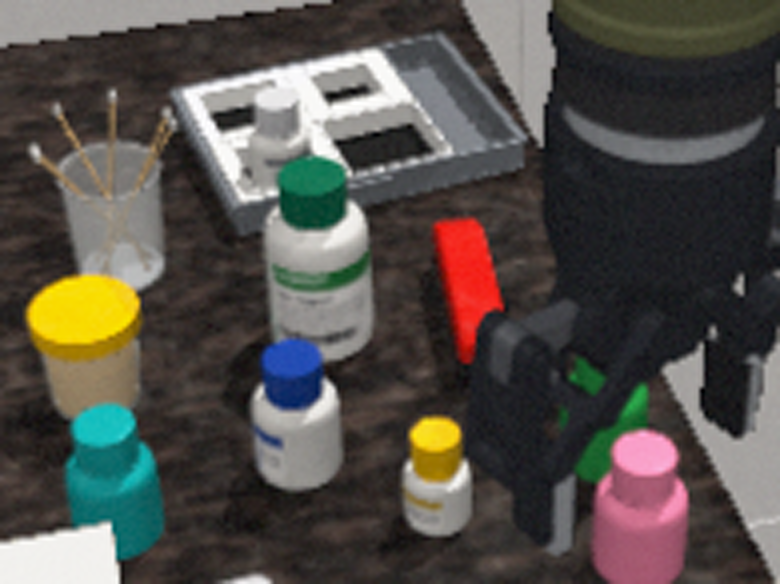

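View pics/wrist0.png

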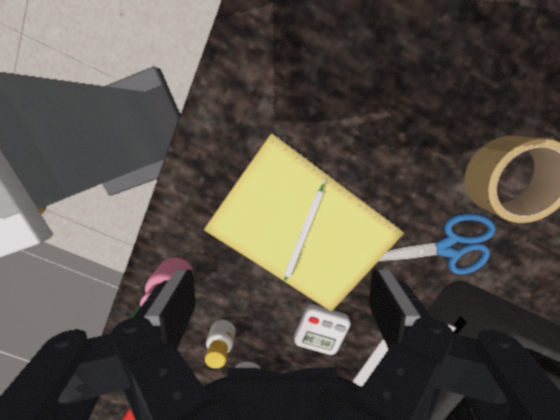

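The crop confirms that the medium bottle is the white one with the blue cap (crop 292,360). The teal, pink and green ones are solid-coloured look-alikes. The packed bottle is in the near-left insert, the large pocket is near-right (crop 388,143), and the two smaller pockets are at the far side.

```bash
python3 - <<'E'
from h import *
import pickle
np.set_printoptions(precision=4,suppress=True)
f=pickle.load(open("side0.pkl","rb"))
H=lambda c,z: hit(f,(c[0]+.5)/4-.5+185,(c[1]+.5)/4-.5+150,z)
for n,c,z in [("L",(313,177),.118),("M",(292,360),.078),("S",(436,431),.06),
 ("stap far",(456,221),.042),("stap far L",(436,224),.042),("stap far R",(478,220),.042),("stap R near",(502,300),.042),("stap L near",(460,357),.016),
 ("toteL",(173,93),.024),("toteB",(442,35),.024),("toteR",(525,150),.024),("toteF",(238,217),.024),
 ("pk FL L",(196,94),.024),("pk FL B",(264,80),.024),("pk FR L",(308,74),.024),("pk FR B",(362,63),.024),("pk FR r",(386,92),.024),("pk FR n",(330,108),.024),
 ("cup",(84,310),.066),("packed",(278,97),.075),("beak",(118,270),0),("teal",(105,425),.078),("pink",(645,450),.078)]:
    print(n,H(c,z)[:2])
E
```

```text
L [0.4949 0.2397]
M [0.4417 0.3429]
S [0.3561 0.3356]
stap far [0.4551 0.1454]
stap far L [0.4644 0.1544]
stap far R [0.4437 0.1377]
stap R near [0.3912 0.201 ]
stap L near [0.4022 0.2318]
toteL [0.7231 0.0888]
toteB [ 0.5972 -0.0768]
toteR [0.4688 0.0294]
toteF [0.5927 0.1901]
pk FL L [0.7078 0.0818]
pk FL B [0.6764 0.042 ]
pk FR L [0.6533 0.0194]
pk FR B [ 0.6275 -0.013 ]
pk FR r [0.5908 0.0125]
pk FR n [0.6138 0.0501]
cup [0.5784 0.3542]
packed [0.6044 0.1222]
beak [0.647  0.2501]
teal [0.4961 0.4343]
pink [0.2473 0.3119]
```

```bash
cat >> h.py <<'E'
np.set_printoptions(precision=4,suppress=True)
def go(p,yaw):  # yaw: wanted world yaw (deg) of tool y (mod 180); prints turn about tool z, then shift in turned tool axes (cm)
    s=status.sense(); T=R.from_quat(s["tool_rot"]); y=T.apply([0,1,0]); x=T.apply([1,0,0]); 
    cur=np.degrees(np.arctan2(y[1],y[0])); d=(cur-yaw+90)%180-90
    T2=T*R.from_rotvec([0,0,np.radians(d)])
    sh=T2.inv().apply(np.array(p)-s["eef_pos"])*100
    print("t",s["time"],"pos",s["eef_pos"],"yaw",cur,"turn",np.radians(d),"shift cm",sh,"tilt",T.apply([0,0,1])[:2],"j6",s["joints"][5],"w",s["width"])
tote=np.array([.5955,.0579]); tyaw=np.radians(52.5)
def inT(x,y):
    c,s_=np.cos(tyaw),np.sin(tyaw); return tote+[c*x-s_*y,s_*x+c*y]
E
python3 - <<'E'
from h import *
f=cv2.imread("pics/scene0.png"); g=eyes.grab_frame("scene")
print("green",hit(g,322,268,.078),"pink",hit(g,314,304,.078),"L",hit(g,263,190,.118))
go([.413,.195,.21],39.7)
w=eyes.grab_frame("wrist"); s=status.sense(); T=R.from_quat(s["tool_rot"])
print("cam in tool: off",T.inv().apply(w["eye"]-s["eef_pos"]),"look",T.inv().apply(ray(w,280,210)),"right",T.inv().apply(ray(w,400,210)-ray(w,280,210)))
E
```

```text
green [0.3025 0.2514 0.078 ] pink [0.2492 0.3119 0.078 ] L [0.4993 0.2335 0.118 ]
t 0.25 pos [0.1739 0.495  0.2086] yaw 70.64265057843973 turn 0.5400511318879011 shift cm [-38.3575  -0.7676  -0.1216] tilt [-0.0003 -0.0008] j6 1.5708222748814442 w 0.08544810703829131
cam in tool: off [ 0.0799 -0.0008 -0.1654] look [-0.3105 -0.006   0.9506] right [ 0.      0.3929 -0.0002]
```

Call:
step_arm --plan "0 0 0 0 0 0.108 0.2; 0 0 0 0 0 0.108 0.2; 0 0 0 0 0 0.108 0.2; 0 0 0 0 0 0.108 0.2; 0 0 0 0 0 0.108 0.2; -3.2 -0.06 0 0 0 0 0.2; -3.2 -0.06 0 0 0 0 0.2; -3.2 -0.06 0 0 0 0 0.2; -3.2 -0.06 0 0 0 0 0.2; -3.2 -0.06 0 0 0 0 0.2; -3.2 -0.06 0 0 0 0 0.2; -3.2 -0.06 0 0 0 0 0.2; -3.2 -0.06 0 0 0 0 0.2; -3.2 -0.06 0 0 0 0 0.2; -3.2 -0.06 0 0 0 0 0.2; -3.2 -0.06 0 0 0 0 0.2; -3.2 -0.06 0 0 0 0 0.2; 0 0 0 0 0 0 0.2; 0 0 0 0 0 0 0.2"

```text
time: 1.88
eef_pos: [0.4144, 0.1942, 0.2089]
tool_rot: [0.427, 0.904, 0.0, -0.0]
ft_force: [-0.0, -0.4, 0.3]
width: 0.051
grasp_force: 0.0
```

```bash
python3 - <<'E'
from h import *
import pickle
w=eyes.grab_frame("wrist"); pickle.dump(w,open("w1.pkl","wb")); cv2.imwrite("pics/w1.png",cv2.resize(w["image"][:,:,::-1],(800,600)))
go([.413,.195,.21],39.7)
E
```

```text
t 1.9333 pos [0.4137 0.195  0.2089] yaw 39.61395538388266 turn -0.0015017618548620625 shift cm [ 0.0445 -0.0547 -0.1088] tilt [-0.0007  0.0004] j6 1.319427761368249 w 0.05140382954426957
```

View pics/w1.png

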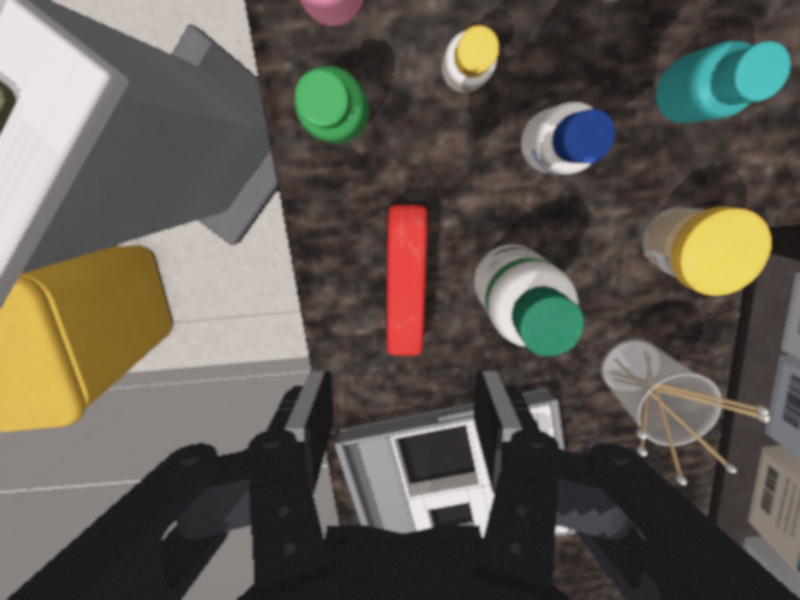

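The wrist view shows the stapler from (408,207) to (405,355), with its left/right edges at 388/427. Cap tops are small (478,49), medium (585,136), large (548,322), and green is at (323,98). The tote's large pocket is at (437,452), with its outer corners at about (340,432) and (555,395).

```bash
python3 - <<'E'
from h import *
import pickle
f=pickle.load(open("w1.pkl","rb"))
H=lambda u,v,z: hit(f,(u+.5)*.7-.5,(v+.5)*.7-.5,z)[:2]
for n,u,v,z in [("small",478,49,.06),("med",585,136,.078),("large",548,322,.118),("cup",722,251,.066),("green",323,98,.078),
 ("st tl",391,206,.042),("st tr",427,207,.042),("st br",421,355,.042),("st bl",388,355,.042),("tote NRc",339,432,.024),("tote N l",555,393,.024),
 ("LP tl",395,438,.024),("LP tr",472,426,.024),("LP br",484,482,.024),("LP bl",408,496,.024)]: print(n,H(u,v,z))
E
```

```text
small [0.3588 0.3368]
med [0.4447 0.3394]
large [0.4965 0.238 ]
cup [0.5807 0.3522]
green [0.3032 0.2513]
st tl [0.3787 0.2235]
st tr [0.4    0.2401]
st br [0.475  0.1445]
st bl [0.4537 0.1269]
tote NRc [0.4729 0.029 ]
tote N l [0.5995 0.187 ]
LP tl [0.5176 0.0573]
LP tr [0.5648 0.1132]
LP br [0.6169 0.0735]
LP bl [0.5702 0.0131]
```

Call:
step_arm --plan "-3.04 -0.55 0 0 0 0 0.2; -3.04 -0.55 0 0 0 0 0.2; -3.04 -0.55 0 0 0 0 0.2; -3.04 -0.55 0 0 0 0 0.2; -3.04 -0.55 0 0 0 0 0.2; -3.04 -0.55 0 0 0 0 0.2; -3.04 -0.55 0 0 0 0 0.2; -3.04 -0.55 0 0 0 0 0.2; 0 0 0 0 0 0.119 0.2; 0 0 0 0 0 0.119 0.2; 0 0 0 0 0 0.119 0.2; 0 0 0 0 0 0.119 0.2; 0 0 0 0 0 0.119 0.2; 0 0 0 0 0 0.119 0.2; 0 0 0 0 0 0.119 0.2; 0 0 0 0 0 0.119 0.2; 0 0 0 0 0 0.119 0.2; 0 0 0 0 0 0.119 0.2; 0 0 0 0 0 0.119 0.2; 0 0 0 0 0 0 0.2"

```text
time: 3.6
eef_pos: [0.5349, -0.0181, 0.209]
tool_rot: [0.888, 0.46, -0.0, -0.0]
ft_force: [0.1, -0.1, 0.5]
width: 0.0512
grasp_force: 0.0
```

```bash
python3 - <<'E'
from h import *
import pickle
w=eyes.grab_frame("wrist"); pickle.dump(w,open("w2.pkl","wb")); cv2.imwrite("pics/w2.png",cv2.resize(w["image"][:,:,::-1],(800,600)))
go([.427,.184,.15],38)
E
```

```text
t 3.65 pos [ 0.535  -0.0183  0.209 ] yaw -35.02518235511889 turn -1.2745298689660916 shift cm [22.5914  3.9463  5.9079] tilt [-0.0003  0.0004] j6 2.1475979353550825 w 0.05106746180929532
```

View pics/w2.png

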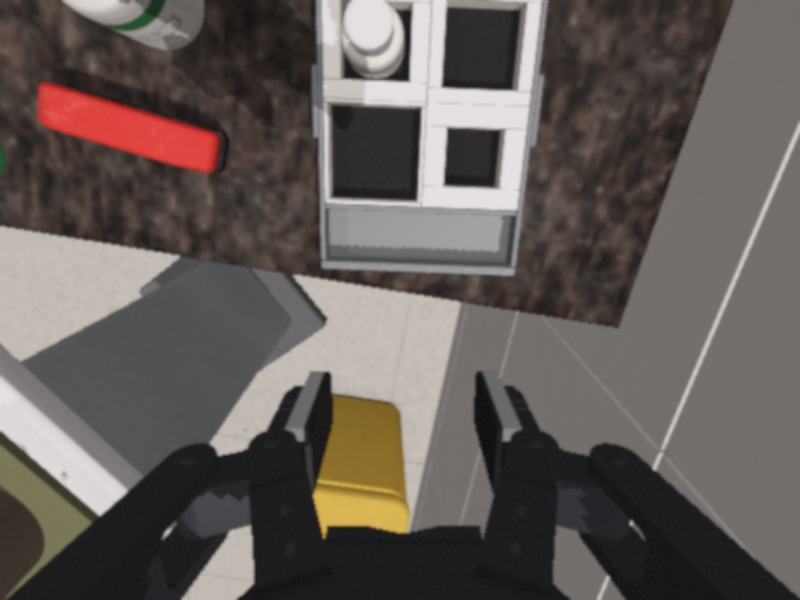

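The wrist view shows the tote clearly. Its robot-side rim corners are at (321,270) and (516,274). The large pocket floor is at (375,153), the small at (472,158) and the medium at (481,48), and the packed bottle is top-left. The stapler's top corners are at (42,84), (221,135), (213,172) and (41,122).

```bash
python3 - <<'E'
from h import *
import pickle
from scipy.optimize import least_squares
f=pickle.load(open("w2.pkl","rb"))
px=np.array([[321,270],[516,274],[375,153],[472,158],[481,48],[325,203],[519,209]]); px=(px+.5)*.7-.5
m=np.array([[-103,80,24],[-103,-80,24],[-15,38,5],[-15,-38,5],[61,-38,5],[-53,76,24],[-53,-76,24]])/1000
def P(q): return np.c_[q[:2]+m[:,:2]@np.array([[np.cos(q[2]),np.sin(q[2])],[-np.sin(q[2]),np.cos(q[2])]]),m[:,2]]
r=least_squares(lambda q:(proj(f,P(q))-px).ravel(),[.5955,.0579,.916],loss="soft_l1")
print(r.x,np.degrees(r.x[2])); print(proj(f,P(r.x))-px)
H=lambda u,v,z: hit(f,(u+.5)*.7-.5,(v+.5)*.7-.5,z)[:2]
S=np.array([H(42,84,.042),H(221,135,.042),H(213,172,.042),H(41,122,.042)]); print(S,S.mean(0))
print("size med",[np.linalg.norm(H(*a,.005)-H(*b,.005)) for a,b in [((444,48),(519,48)),((446,158),(499,158)),((333,153),(419,153))]])
E
```

```text
[0.6057 0.0506 0.9181] 52.60167232253206
[[ 0.7408 -3.8947]
 [-0.0975 -1.7006]
 [ 1.0028  0.5361]
 [-0.7016 -0.3435]
 [-0.8626  1.8816]
 [ 0.5813 -0.2669]
 [-0.4716  0.6987]]
[[0.4067 0.23  ]
 [0.485  0.1344]
 [0.463  0.1191]
 [0.387  0.2143]] [0.4354 0.1744]
size med [np.float64(0.05606552651891318), np.float64(0.042599911689378905), np.float64(0.06892061783001069)]
```

```bash
python3 - <<'E'
from h import *
import pickle
f=pickle.load(open("w2.pkl","rb")); g=pickle.load(open("side0.pkl","rb"))
a=np.linspace(0,2*np.pi,200)
for z in (0,.005,.02,.05):
    p=proj(f,np.c_[.4965+.031*np.cos(a),.2385+.031*np.sin(a),0*a+z])/.7; i=p[:,1].argmax(); print("bottle z",z,p[i],"right",p[:,0].max())
def rect(x0,x1,y0,y1,z): return np.array([[x0,y0,z],[x1,y0,z],[x1,y1,z],[x0,y1,z]])/1000
sh=[rect(-103,103,-80,80,24),rect(-99,-57,-76,76,3)]+[rect(c-h,c+h,d-h,d+h,z) for c,d,h in[(-15,38,35),(-15,-38,22),(61,-38,28)] for z in(5,24)]
out=[]
for fr,x0,y0,w,h,k in ((f,210,0,170,200,2.3),(g,220,150,110,66,3.5)):
  for q,c in (((.6057,.0506,.918),(0,0,255)),((.5955,.0579,.9163),(0,255,0))):
    im=cv2.resize(fr["image"][y0:y0+h,x0:x0+w,::-1],None,fx=k,fy=k,interpolation=cv2.INTER_CUBIC)
    for s in sh:
        W=np.c_[np.array(q[:2])+s[:,:2]@np.array([[np.cos(q[2]),np.sin(q[2])],[-np.sin(q[2]),np.cos(q[2])]]),s[:,2]]
        pp=(proj(fr,W)+.5-[x0,y0])*k
        cv2.polylines(im,[np.round(pp).astype(int)],True,c,1)
    out.append(im)
A=np.hstack(out[:2]);B=np.hstack(out[2:]); W=max(A.shape[1],B.shape[1])
pad=lambda m:cv2.copyMakeBorder(m,0,0,0,W-m.shape[1],cv2.BORDER_CONSTANT)
o=np.vstack([pad(A),pad(B)]); print(o.shape); cv2.imwrite("pics/ov.png",o[:600,:800] if o.shape[0]<=600 else cv2.resize(o,None,fx=600/o.shape[0],fy=600/o.shape[0]))
E
```

```text
bottle z 0 [165.9451  52.2772] right 200.88952036713613
bottle z 0.005 [162.5004  50.7507] right 197.87467353462986
bottle z 0.02 [151.5388  45.8929] right 188.26599660855095
bottle z 0.05 [126.3216  34.7177] right 166.08985700733598
(691, 782, 3)
```

View pics/ov.png

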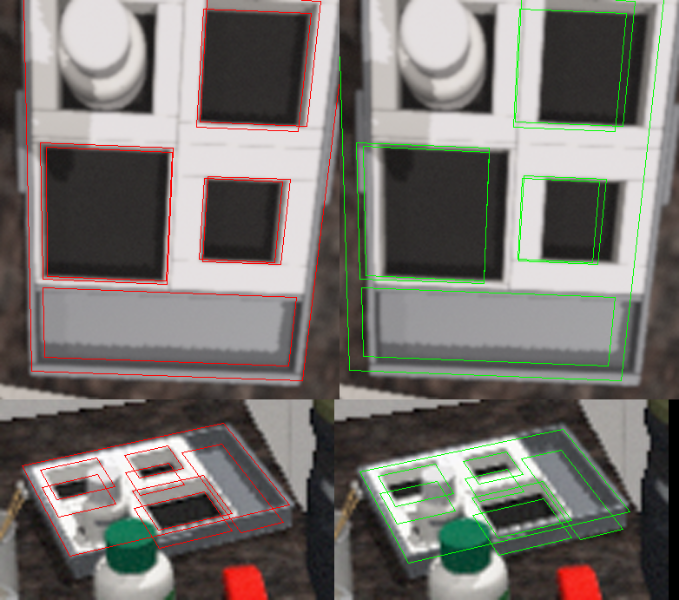

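```bash
cat > ba.py <<'E'
from h import *
import pickle
from scipy.optimize import least_squares
G=pickle.load(open("side0.pkl","rb"));W1=pickle.load(open("w1.pkl","rb"));W2=pickle.load(open("w2.pkl","rb"))
sc=lambda l:(np.array(l,float)+.5)*.7-.5
cs=lambda l:(np.array(l,float)+.5)/4-.5+[185,150]
# params: tote3, L2,M2,S2, stapler x,y,yaw,z ; side rot3,pos3 ; wrist rot3,pos3 (camera frame)
def corr(f,r,t):
    Rm=R.from_quat(f["rotation"]); return dict(camera_matrix=f["camera_matrix"],eye=np.array(f["eye"])+Rm.apply(t),rotation=(Rm*R.from_rotvec(r)).as_quat())
def tp(q,m):
    m=np.array(m)/1000; c,s=np.cos(q[2]),np.sin(q[2]); return np.c_[q[:2]+m[:,:2]@np.array([[c,s],[-s,c]]),m[:,2]]
def res(p,full=False):
    T,B,S=p[:3],p[3:9].reshape(3,2),p[9:13]; g=corr(G,p[13:16],p[16:19]); a=corr(W1,p[19:22],p[22:25]); b=corr(W2,p[19:22],p[22:25])
    C=np.c_[B,[.118,.078,.06]]
    st=tp(S[:3],np.array([[15,61,0],[-15,61,0],[-15,-61,0],[15,-61,0]]))+[0,0,S[3]]
    r=[(proj(g,C)-cs([[313,177],[292,360],[436,431]])),
       (proj(g,tp(T,[[103,-80,24],[-103,-80,24],[-103,80,24]]))-cs([[173,93],[442,35],[525,150]])),
       (proj(a,C)-sc([[548,322],[585,136],[478,49]])),
       (proj(a,tp(T,[[-15,73,24],[-15,3,5]]))-sc([[433,432],[446,489]])),
       (proj(a,st)-sc([[427,207],[391,206],[388,355],[421,355]])),
       (proj(b,tp(T,[[-103,80,24],[-103,-80,24],[-15,38,5],[-15,-38,5],[61,-38,5],[-53,76,24],[-53,-76,24]]))-sc([[321,270],[516,274],[375,153],[472,158],[481,48],[325,203],[519,209]])),
       (proj(b,st)-sc([[42,84],[41,122],[213,172],[221,135]]))]
    if full: return r
    return np.concatenate([x.ravel() for x in r]+[p[13:16]/.005,p[16:19]/.002,p[19:22]/.005,p[22:25]/.002])
p0=np.r_[.6,.054,.918,.496,.239,.443,.341,.357,.336,.43,.18,np.radians(38),.035,np.zeros(12)]
if __name__=="__main__":
    r=least_squares(res,p0,loss="soft_l1"); print(r.x[:13]); print(r.x[13:],r.cost); print(np.degrees(r.x[[2,11]]))
    for x in res(r.x,True): print(np.round(x,1).tolist())
    pickle.dump(r.x,open("ba.pkl","wb"))
E
python3 ba.py
```

```text
[0.6032 0.0508 0.9115 0.4938 0.2354 0.4435 0.3356 0.3586 0.3332 0.428
 0.1791 0.6629 0.029 ]
[ 0.0028  0.0008  0.0014  0.0004  0.0003 -0.0002  0.002   0.0031 -0.0036
 -0.0014 -0.0006 -0.005 ] 31.225205988958432
[52.2251 37.9825]
[[1.6, 0.6], [1.3, -0.7], [-0.3, 0.4]]
[[-0.3, -0.2], [-1.0, 0.5], [-0.4, -1.3]]
[[0.3, 0.2], [0.4, -0.1], [-0.2, 0.1]]
[[-0.7, 0.1], [-0.8, -7.3]]
[[1.0, 1.8], [-1.1, 1.8], [-0.2, -1.0], [1.2, -0.5]]
[[-0.3, -3.3], [0.6, -0.7], [0.7, 0.3], [-0.2, -0.4], [-0.1, 0.8], [-0.3, -0.2], [0.4, 1.1]]
[[0.8, -1.8], [0.4, 2.2], [-2.9, 2.0], [-4.2, -0.8]]
```

Call:
step_arm --plan "0 0 0 0 0 -0.116 0.2; 0 0 0 0 0 -0.116 0.2; 0 0 0 0 0 -0.116 0.2; 0 0 0 0 0 -0.116 0.2; 0 0 0 0 0 -0.116 0.2; 0 0 0 0 0 -0.116 0.2; 0 0 0 0 0 -0.116 0.2; 0 0 0 0 0 -0.116 0.2; 0 0 0 0 0 -0.116 0.2; 0 0 0 0 0 -0.116 0.2; 0 0 0 0 0 -0.116 0.2; 3.17 0.54 0.85 0 0 0 0.2; 3.17 0.54 0.85 0 0 0 0.2; 3.17 0.54 0.85 0 0 0 0.2; 3.17 0.54 0.85 0 0 0 0.2; 3.17 0.54 0.85 0 0 0 0.2; 3.17 0.54 0.85 0 0 0 0.2; 3.17 0.54 0.85 0 0 0 0.2; 0 0 0 0 0 0 0.2"

```text
time: 5.23
eef_pos: [0.4248, 0.1826, 0.148]
tool_rot: [0.435, 0.9, -0.0, -0.002]
ft_force: [0.3, -0.0, 0.7]
width: 0.0512
grasp_force: 0.0
```

```bash
python3 - <<'E'
from h import *
go([.428,.18,.037],38)
w=eyes.grab_frame("wrist"); hsv=cv2.cvtColor(w["image"],cv2.COLOR_RGB2HSV)
m=((hsv[...,0]<6)|(hsv[...,0]>174))&(hsv[...,1]>180)&(hsv[...,2]>90)
n,l,st,c=cv2.connectedComponentsWithStats(m.astype(np.uint8)); i=st[1:,4].argmax()+1
pts=np.argwhere(l==i)[:,::-1].astype(np.float32); b=cv2.boxPoints(cv2.minAreaRect(pts)); print(st[i],b)
H=np.array([hit(w,*q,.042)[:2] for q in b]);print(H,H.mean(0))
E
```

```text
t 5.2333 pos [0.4248 0.1826 0.148 ] yaw 38.40434178862781 turn 0.007057095514958385 shift cm [-0.4395  0.1245 11.1028] tilt [-0.0044  0.0013] j6 1.3042476843530997 w 0.0512434783523343
[268 133  33  36 245] [[268. 133.]
 [300. 133.]
 [300. 168.]
 [268. 168.]]
[[0.3771 0.223 ]
 [0.3987 0.2402]
 [0.418  0.2167]
 [0.3956 0.1989]] [0.3974 0.2197]
```

Call:
step_arm --plan "-0.1 0.03 2.5 0 0 0 0.2; -0.1 0.03 2.5 0 0 0 0.2; -0.05 0.04 2.5 0 0 0 0.2; 0 0 2.2 0 0 0 0.2; 0 0 1.4 0 0 0 0.2; 0 0 0 0 0 0 -0.6; 0 0 0 0 0 0 -1; 0 0 0 0 0 0 -1; 0 0 0 0 0 0 -1; 0 0 0 0 0 0 -1" --newtons 50

```text
time: 6.12
eef_pos: [0.4327, 0.1776, 0.0398]
tool_rot: [0.44, 0.898, 0.001, 0.001]
ft_force: [0.2, -0.2, 1.0]
width: 0.0002
grasp_force: 0.0
```

```bash
sed -i 's/^tote=.*/tote=np.array([.603,.0508]); tyaw=np.radians(52.3)/' h.py; python3 - <<'E'
from h import *
p=inT(-.078,0); print(p); s=status.sense(); print(s["ft_force"],s["grasp_force"])
go([*p,.14],52.3)
E
```

```text
[ 0.5553 -0.0109]
[ 0.2447 -0.2353  0.9823] 0.0
t 6.1167 pos [0.4327 0.1776 0.0398] yaw 37.828061494269 turn -0.25258297607115426 shift cm [-21.2432  -7.3908 -10.0118] tilt [0.0025 0.001 ] j6 1.3000571619266785 w 0.00022788696261676118
```

The gripper closed on nothing, so I'll look.

```bash
python3 - <<'E'
from h import *
f=eyes.grab_frame("scene"); g=eyes.grab_frame("side"); w=eyes.grab_frame("wrist")
crop(g,230,170,150,120,2.6,"pics/a.png"); a=cv2.imread("pics/a.png")
crop(f,200,130,150,120,2.6,"pics/b.png"); b=cv2.imread("pics/b.png")
c=w["image"][100:320,160:400,::-1]; c=cv2.resize(c,(312,286))
o=np.zeros((600,780,3),np.uint8); o[:312,:390]=a; o[:312,390:]=b; o[312:598,:312]=c
cv2.imwrite("pics/look.png",o)
E
```

```text
(no output)
```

View pics/look.png

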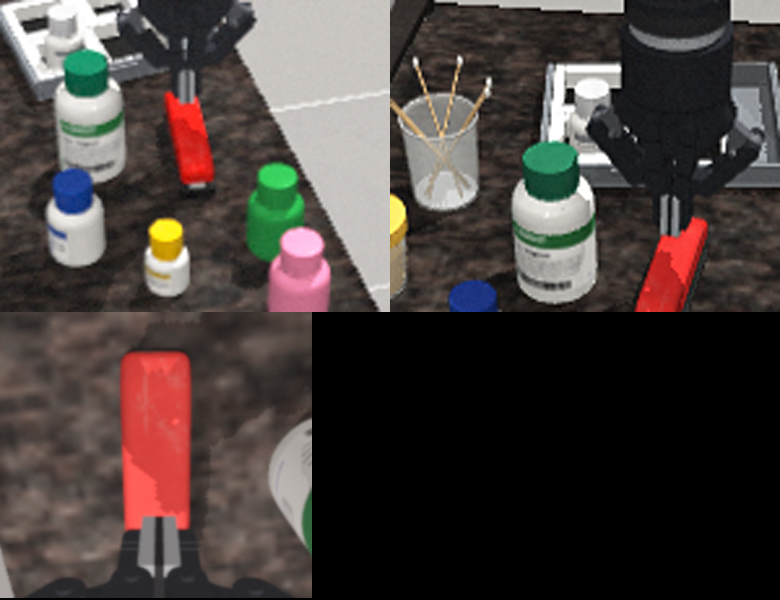

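```bash
python3 - <<'E'
from h import *
f=eyes.grab_frame("scene"); g=eyes.grab_frame("side"); w=eyes.grab_frame("wrist")
s=status.sense(); e=s["eef_pos"]; T=R.from_quat(s["tool_rot"])
tip=e+T.apply([0,0,.011])
print("tip",tip,"side a",(proj(g,tip)-[230,170])*2.6,"scene b",(proj(f,tip)-[200,130])*2.6+[390,0],"wrist",(proj(w,tip)-[160,100])*1.3+[0,312])
inv=lambda u,v:(u/1.3+160,(v-312)/1.3+100)
for z in (.042,.03): print(z,[hit(w,*inv(u,v),z) for u,v in ((121,354),(189,354),(124,528),(189,528))])
A=lambda u,v:(u/2.6+230,v/2.6+170)
for z in (.042,.03): print(z,"side",[hit(g,*A(u,v),z) for u,v in ((165,93),(197,93),(212,175),(183,183))])
print(w["eye"],s["joints"])
E
```

```text
tip [0.4315 0.1773 0.0278] side a [[183.0962 127.2684]] scene b [[670.9823 268.1753]] wrist [[158.2397 498.0628]]
0.042 [array([0.3777, 0.2226, 0.042 ]), array([0.399 , 0.2391, 0.042 ]), array([0.4244, 0.1609, 0.042 ]), array([0.4479, 0.1792, 0.042 ])]
0.03 [array([0.3773, 0.2213, 0.03  ]), array([0.4002, 0.239 , 0.03  ]), array([0.4275, 0.1551, 0.03  ]), array([0.4527, 0.1747, 0.03  ])]
0.042 side [array([0.4644, 0.1551, 0.042 ]), array([0.4377, 0.1399, 0.042 ]), array([0.3657, 0.2402, 0.042 ]), array([0.3823, 0.2623, 0.042 ])]
0.03 side [array([0.4731, 0.141 , 0.03  ]), array([0.4459, 0.1254, 0.03  ]), array([0.3726, 0.2275, 0.03  ]), array([0.3895, 0.25  , 0.03  ])]
[0.3827 0.2402 0.2043] [ 0.3898  0.3076 -0.5643  0.6984  0.      1.3004]
```

```bash
python3 - <<'E'
from h import *
print(manip.nose_length,[n for n in dir(manip) if n[0]!='_'],[n for n in dir(status) if n[0]!='_'])
f=eyes.grab_frame("scene"); g=eyes.grab_frame("side"); w=eyes.grab_frame("wrist")
e=status.sense()["eef_pos"]
for z in (.028,.04,.05,.06,.07):
    p=[e[0],e[1],z]; print(z,(proj(g,p)-[230,170])*2.6,(proj(f,p)-[200,130])*2.6+[390,0],(proj(w,p)-[160,100])*1.3+[0,312])
crop(f,275,190,60,50,8,"pics/a.png"); a=cv2.imread("pics/a.png")
crop(g,280,185,40,50,8,"pics/b.png"); b=cv2.imread("pics/b.png")
cv2.imwrite("pics/look2.png",np.hstack([a,b]))
E
```

```text
0.011 ['Unreachable', 'close_job', 'nose_length'] ['sense']
0.028 [[183.2687 127.0838]] [[671.1786 268.01  ]] [[158.4322 498.5886]]
0.04 [[183.205  116.9238]] [[671.4068 255.82  ]] [[158.4385 509.5132]]
0.05 [[183.1514 108.3602]] [[671.5995 245.5268]] [[158.4444 519.7274]]
0.06 [[183.0972  99.7073]] [[671.7945 235.1084]] [[158.4509 531.1404]]
0.07 [[183.0425  90.9634]] [[671.9919 224.5627]] [[158.4583 543.9765]]
```

View pics/look2.png

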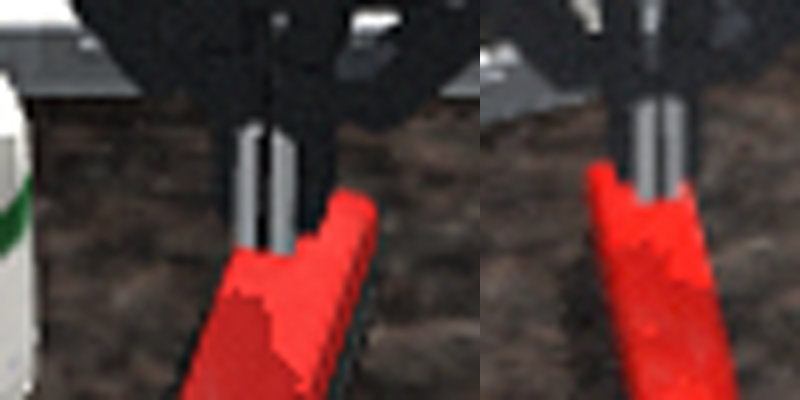

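Call:
step_arm --plan "0 0 0.4 0 0 0 -1; 0 0 0.3 0 0 0 -1; 0 0 0 0 0 0 -1"

```text
time: 6.82
eef_pos: [0.4308, 0.1769, 0.0307]
tool_rot: [0.44, 0.898, -0.001, -0.0]
ft_force: [0.1, -0.1, -0.6]
width: -0.0
grasp_force: 0.0
```

Call:
step_arm --plan "0 0 0.4 0 0 0 -1; 0 0 0.4 0 0 0 -1; 0 0 0 0 0 0 -1"

```text
time: 7.07
eef_pos: [0.4308, 0.1769, 0.0226]
tool_rot: [0.44, 0.898, -0.001, -0.0]
ft_force: [-0.7, -0.0, 0.7]
width: 0.0002
grasp_force: 0.0
```

```bash
python3 - <<'E'
from h import *
f=eyes.grab_frame("scene"); w=eyes.grab_frame("wrist")
s=status.sense(); print(s["eef_pos"],s["ft_force"])
crop(f,260,185,90,70,4.4,"pics/a.png"); a=cv2.imread("pics/a.png")
crop(w,220,180,90,70,4.4,"pics/b.png"); b=cv2.imread("pics/b.png")
cv2.imwrite("pics/look3.png",np.hstack([a,b]))
E
```

```text
[0.4311 0.1771 0.0232] [-0.8308 -0.3119 -0.226 ]
```

View pics/look3.png

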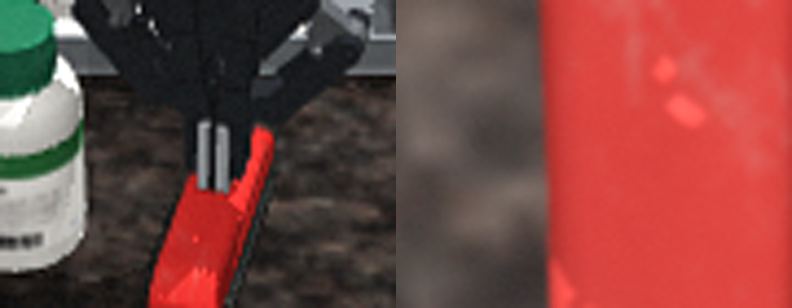

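Call:
step_arm --plan "0 0 0.3 0 0 0 -1; 0 0 0.2 0 0 0 -1; 0 0 0 0 0 0 -1"

```text
time: 7.42
eef_pos: [0.4317, 0.1773, 0.0191]
tool_rot: [0.44, 0.898, 0.0, 0.0]
ft_force: [-0.3, -0.0, 5.3]
width: -0.0001
grasp_force: 2.6
```

Call:
step_arm --plan "0 0 -2 0 0 0 -1; 0.5 0 -2 0 0 0 0.2; 0 0 0 0 0 0 0.2; 0 0 0 0 0 0 0.2; 0 0 0 0 0 0 0.2; 0 0 0 0 0 0 0.2; 0 0 2 0 0 0 0.2; 0 0 2 0 0 0 0.2; 0 0 1.4 0 0 0 0.2; 0 0 0.5 0 0 0 0.2; 0 0 0 0 0 0 -0.4; 0 0 0 0 0 0 -1; 0 0 0 0 0 0 -1; 0 0 0 0 0 0 -1; 0 0 0 0 0 0 -1" --newtons 60

```text
time: 8.67
eef_pos: [0.429, 0.1814, 0.0001]
tool_rot: [0.44, 0.898, 0.001, 0.0]
ft_force: [0.2, 0.1, -1.3]
width: 0.0285
grasp_force: 60.7
```

```bash
python3 - <<'E'
import ba; from ba import *
s=status.sense(); T=R.from_quat(s["tool_rot"]); y=T.apply([0,1,0]); yaw=np.arctan2(y[1],y[0]); c=s["eef_pos"]; print(c,np.degrees(yaw))
for zf in (None,.042,.036):
  def r2(p):
    r=res(p); lat=(p[9]-c[0])*np.cos(yaw)+(p[10]-c[1])*np.sin(yaw)
    e=[lat/.0007,(p[11]-yaw)/.01]+([(p[12]-zf)/.001] if zf else [])
    return np.r_[r,e]
  o=least_squares(r2,p0,loss="soft_l1"); print(zf,o.x[:13],o.x[19:25],o.cost)
go([*inT(-.078,0),.11],52.3)
E
```

```text
[0.429  0.1814 0.0001] 37.81347107305687
None [0.6046 0.0504 0.9095 0.4949 0.2362 0.4446 0.3368 0.3594 0.3345 0.4294
 0.1799 0.6595 0.0282] [ 0.0015  0.002  -0.0059 -0.0007 -0.0002 -0.0041] 32.281397297592704
0.042 [0.6041 0.0507 0.9102 0.4955 0.236  0.4444 0.3371 0.3587 0.3346 0.4288
 0.1799 0.6604 0.0331] [ 0.0025  0.0062 -0.0028  0.0002 -0.0013 -0.0019] 42.6296962913799
0.036 [0.6041 0.0507 0.9102 0.4955 0.236  0.4444 0.3371 0.3588 0.3346 0.4288
 0.1799 0.6604 0.0329] [ 0.0025  0.006  -0.0029  0.0001 -0.0012 -0.002 ] 36.73580656319985
t 8.6667 pos [0.429  0.1814 0.0001] yaw 37.81347107305687 turn -0.25283762696055856 shift cm [-21.7631  -7.4766 -10.9857] tilt [0.0013 0.0005] j6 1.310878855725973 w 0.028531948922023914
```

Call:
step_arm --plan "0 0 -2 0 0 0 -1; 0 0 -3 0 0 0 -1; 0 0 -3.5 0 0 0 -1; 0 0 -2.5 0 0 0 -1; 0 0 0 0 0 0 -1"

```text
time: 9.08
eef_pos: [0.4325, 0.1829, 0.1151]
tool_rot: [0.44, 0.898, 0.004, 0.004]
ft_force: [0.3, 0.1, -1.7]
width: 0.0279
grasp_force: 60.7
```

```bash
sed -i 's/^tote=.*/tote=np.array([.6042,.0506]); tyaw=np.radians(52.2)/' h.py; python3 - <<'E'
from h import *
p=inT(-.078,0); print(p)
go([*p,.06],52.2)
E
```

```text
[ 0.5564 -0.011 ]
t 9.0833 pos [0.4325 0.1829 0.1151] yaw 37.816100167431465 turn -0.2510464113553822 shift cm [-21.6467  -7.7808   5.5472] tilt [0.01   0.0042] j6 1.3108795890307576 w 0.027907945625258557
```

Call:
step_arm --plan "0 0 0 0 0 -0.084 -1; 0 0 0 0 0 -0.084 -1; 0 0 0 0 0 -0.083 -1; -3.12 -1.06 0 0 0 0 -1; -3.12 -1.06 0 0 0 0 -1; -3.12 -1.06 0 0 0 0 -1; -3.12 -1.06 0 0 0 0 -1; -3.12 -1.06 0 0 0 0 -1; -3.12 -1.06 0 0 0 0 -1; -3.12 -1.06 0 0 0 0 -1; 0 0 2 0 0 0 -1; 0 0 2 0 0 0 -1; 0 0 0 0 0 0 -1; 0 0 0 0 0 0 -1; 0 0 0 0 0 0 -1"

```text
time: 10.33
eef_pos: [0.5553, -0.0111, 0.0698]
tool_rot: [0.324, 0.946, -0.0, -0.0]
ft_force: [0.3, 0.7, -1.9]
width: 0.0283
grasp_force: 60.6
```

```bash
python3 - <<'E'
from h import *
import pickle
p=inT(-.078,0); go([*p,.003],52.2)
w=eyes.grab_frame("wrist"); pickle.dump(w,open("w3.pkl","wb"))
# tool-frame scan: columns across the image at the rows where lane visible ahead of the stapler
im=cv2.cvtColor(w["image"],cv2.COLOR_RGB2HSV); print(w["eye"])
c=p; ax=inT(-.078,.07)-p
for yy in (.06,.07,.078): 
    q=inT(-.078,yy); print(yy,proj(w,[*q,.003]),proj(w,[*inT(-.057,yy),.024]),proj(w,[*inT(-.099,yy),.024]))
for v in (60,80,100,120): 
    print(v,w["image"][v,200:380:4].mean(1).astype(int).tolist())
red=(w["image"][...,0].astype(int)-w["image"][...,1]>80); ys,xs=np.nonzero(red); print("red rows",ys.min(),ys.max(),[ (v,np.nonzero(red[v])[0][[0,-1]]) for v in range(ys.min()+5,ys.max(),40) if red[v].any()])
E
```

```text
t 10.3333 pos [ 0.5553 -0.0111  0.0698] yaw 52.22255736848405 turn 0.0003937003506321716 shift cm [-0.0798  0.0713  6.6841] tilt [-0.0001  0.    ] j6 0.6393417315863459 w 0.028301786650269015
[0.4921 0.0375 0.2353]
0.06 [[283.2396 139.2456]] [[314.3516 142.0545]] [[252.4007 142.0289]]
0.07 [[283.2639 125.2821]] [[314.8576 126.7699]] [[251.9523 126.7422]]
0.078 [[283.2839 113.826 ]] [[315.2738 114.1989]] [[251.5835 114.1694]]
60 [183, 180, 165, 181, 179, 175, 172, 48, 50, 56, 57, 59, 65, 67, 71, 78, 74, 64, 58, 50, 47, 55, 61, 69, 71, 70, 56, 54, 54, 46, 39, 44, 55, 60, 53, 48, 49, 52, 56, 60, 63, 63, 68, 64, 57]
80 [184, 180, 178, 181, 182, 183, 141, 50, 58, 61, 57, 54, 53, 47, 55, 70, 69, 68, 69, 67, 62, 60, 48, 43, 50, 54, 63, 69, 71, 77, 81, 78, 75, 72, 64, 52, 49, 47, 47, 43, 38, 38, 37, 39, 43]
100 [182, 179, 182, 181, 181, 181, 83, 43, 40, 38, 38, 43, 51, 56, 52, 41, 38, 36, 37, 42, 50, 57, 61, 42, 41, 49, 52, 52, 39, 40, 46, 41, 41, 43, 43, 43, 44, 40, 38, 34, 31, 34, 40, 47, 53]
120 [183, 168, 182, 186, 181, 182, 31, 30, 28, 39, 44, 151, 148, 83, 97, 96, 94, 136, 143, 142, 142, 143, 144, 144, 143, 144, 101, 96, 86, 73, 101, 176, 180, 183, 182, 182, 183, 183, 185, 184, 184, 189, 185, 185, 186]
red rows 149 373 [(154, array([251, 312])), (194, array([248, 315])), (234, array([251, 313])), (274, array([252, 312])), (314, array([252, 311])), (354, array([254, 310]))]
```

```bash
python3 - <<'E'
from h import *
import pickle
w=pickle.load(open("w3.pkl","rb")); g=w["image"].mean(2).astype(int)
for v in (116,120,126,132,138): print(v,g[v,238:262].tolist(),g[v,300:330].tolist())
print(g[100:150,270].tolist())
print(proj(w,[[*inT(-.078,.080),.024],[*inT(-.078,.076),.024]]))
E
```

```text
116 [65, 64, 61, 83, 119, 144, 152, 152, 148, 146, 147, 145, 132, 113, 111, 127, 141, 147, 148, 149, 149, 148, 149, 149] [99, 99, 97, 100, 99, 97, 98, 99, 98, 99, 97, 98, 99, 99, 97, 98, 100, 98, 98, 96, 97, 97, 97, 98, 98, 98, 97, 98, 98, 98]
120 [43, 42, 44, 71, 114, 143, 151, 151, 148, 145, 148, 147, 134, 111, 83, 67, 73, 88, 97, 97, 95, 94, 96, 96] [144, 142, 133, 115, 101, 95, 96, 98, 96, 96, 95, 94, 86, 69, 55, 58, 73, 91, 97, 99, 101, 109, 141, 167, 176, 165, 157, 170, 180, 183]
126 [39, 42, 43, 66, 110, 138, 149, 151, 148, 146, 148, 148, 137, 117, 88, 67, 71, 86, 94, 96, 96, 97, 96, 97] [145, 144, 141, 128, 112, 103, 97, 95, 98, 96, 97, 94, 84, 66, 54, 64, 81, 93, 100, 100, 99, 113, 147, 175, 180, 156, 103, 49, 26, 27]
132 [56, 57, 59, 68, 98, 130, 148, 153, 150, 146, 149, 149, 142, 124, 94, 70, 68, 82, 94, 95, 97, 97, 96, 98] [144, 144, 139, 127, 109, 100, 97, 97, 97, 96, 95, 92, 80, 62, 55, 66, 84, 95, 102, 101, 101, 121, 155, 176, 178, 146, 86, 36, 27, 24]
138 [58, 62, 64, 68, 88, 122, 145, 154, 150, 148, 148, 147, 143, 128, 99, 73, 68, 82, 93, 95, 96, 96, 98, 96] [147, 148, 145, 131, 113, 104, 101, 98, 99, 98, 98, 95, 81, 62, 55, 69, 87, 98, 103, 100, 103, 132, 165, 181, 180, 147, 81, 29, 29, 27]
[30, 27, 22, 29, 33, 35, 35, 34, 38, 36, 34, 49, 85, 122, 140, 149, 149, 139, 130, 133, 142, 146, 145, 144, 145, 145, 145, 144, 142, 142, 144, 146, 146, 145, 145, 146, 144, 145, 147, 149, 150, 149, 130, 74, 20, 25, 36, 41, 44, 54]
[[283.4364 110.992 ]
 [283.4244 117.3565]]
```

Call:
step_arm --plan "-0.08 0.1 1.5 0 0 0 -1; 0 0 1.5 0 0 0 -1; 0 0 1.2 0 0 0 -1; 0 0 0.8 0 0 0 -1; 0 0 0.5 0 0 0 -1; 0 0 0 0 0 0 -1"

```text
time: 10.88
eef_pos: [0.5564, -0.0108, 0.0143]
tool_rot: [0.324, 0.946, -0.0, -0.0]
ft_force: [-0.4, -0.3, -2.0]
width: 0.0282
grasp_force: 60.7
```

Call:
step_arm --plan "0 0 0.5 0 0 0 -1; 0 0 0.4 0 0 0 -1; 0 0 0.2 0 0 0 -1; 0 0 0 0 0 0 -1; 0 0 0 0 0 0 0.1; 0 0 0 0 0 0 0.1; 0 0 0 0 0 0 0.1; 0 0 -1.5 0 0 0 0.1; 0 0 -3 0 0 0 0.1; 0 0 -3 0 0 0 0.1; 0 0 -3 0 0 0 0.1; 0 0 0 0 0 0 0.1"

```text
time: 11.88
eef_pos: [0.5614, -0.0112, 0.115]
tool_rot: [0.324, 0.946, 0.002, 0.005]
ft_force: [0.9, 0.7, -0.4]
width: 0.0466
grasp_force: 0.0
```

```bash
python3 - <<'E'
from h import *
w=eyes.grab_frame("wrist"); red=(w["image"][...,0].astype(int)-w["image"][...,1]>80); ys,xs=np.nonzero(red)
print("rows",ys.min(),ys.max(),[(v,np.nonzero(red[v])[0][[0,-1]]) for v in range(ys.min()+5,ys.max(),30)])
print(proj(w,[[*inT(-.078,.061),.045],[*inT(-.093,0.03),.045],[*inT(-.063,.03),.045]]))
import sys
go([.3588,.3346,.10],52.2)
E
```

```text
rows 126 270 [(131, array([259, 295])), (161, array([259, 295])), (191, array([260, 295])), (221, array([261, 295])), (251, array([262, 295]))]
[[277.6011 130.004 ]
 [258.4735 171.2102]
 [297.0774 171.154 ]]
t 11.9333 pos [ 0.5602 -0.0111  0.1125] yaw 52.19839807005186 turn -2.7958951981542884e-05 shift cm [37.1131 14.9673  1.0724] tilt [ 0.0086 -0.0002] j6 0.6399141977650735 w 0.04692478267750196
```

Call:
step_arm --plan "3.07 1.27 -1 0 0 0 0.1; 3.07 1.27 -1 0 0 0 0.1; 3.07 1.27 0 0 0 0 0.1; 3.07 1.27 0 0 0 0 0.1; 3.07 1.27 0 0 0 0 0.1; 3.07 1.27 0 0 0 0 0.1; 3.07 1.27 0 0 0 0 0.1; 3.07 1.27 0 0 0 0 0.1; 3.07 1.27 0 0 0 0 0.1; 3.07 1.27 0 0 0 0 0.1; 3.07 1.27 0 0 0 0 0.1; 3.07 1.27 0 0 0 0 0.1; 0 0 0 0 0 0 0.1; 0 0 0 0 0 0 0.1; 0 0 0 0 0 0 0.1"

```text
time: 13.18
eef_pos: [0.3586, 0.3344, 0.1278]
tool_rot: [0.324, 0.946, -0.001, -0.0]
ft_force: [-0.6, -0.4, 0.1]
width: 0.0468
grasp_force: 0.0
```

```bash
cat >> h.py <<'E'
HUE=dict(yellow=(20,32),blue=(108,128),dgreen=(70,88))
def cap(col,top,frame="wrist",near=None):
    w=eyes.grab_frame(frame); h=cv2.cvtColor(w["image"],cv2.COLOR_RGB2HSV); a,b=HUE[col]
    m=((h[...,0]>=a)&(h[...,0]<=b)&(h[...,1]>140)&(h[...,2]>60)).astype(np.uint8)
    n,l,st,c=cv2.connectedComponentsWithStats(m)
    for i in range(1,n):
        if st[i,4]>60: print(frame,col,st[i],"c",c[i],"box-centre at top",hit(w,*c[i],top)[:2],"at mid",hit(w,*c[i],top-.012)[:2])
    return w
E
python3 - <<'E'
from h import *
go([.3588,.3346,.014],52.2); cap("yellow",.06); cap("yellow",.06,"side"); cap("yellow",.06,"scene")
E
```

```text
t 13.1833 pos [0.3586 0.3344 0.1278] yaw 52.22305150062626 turn 0.0004023245834536351 shift cm [-0.0039  0.0454 11.3767] tilt [-0.0008 -0.0016] j6 1.41034786980421 w 0.04680638786343268
wrist yellow [   0  182   72   98 4531] c [ 32.3421 225.164 ] box-centre at top [0.2409 0.167 ] at mid [0.2381 0.1559]
wrist yellow [269 191  33  37 818] c [284.8875 209.3423] box-centre at top [0.3566 0.3386] at mid [0.3597 0.3363]
wrist yellow [434 362  13  16  83] c [440.0241 369.3133] box-centre at top [0.578 0.358] at mid [0.5925 0.3567]
wrist yellow [407 386  13  15  71] c [412.8169 393.8732] box-centre at top [0.5892 0.3213] at mid [0.6043 0.3181]
side yellow [191 218  30  23 514] c [205.3288 229.    ] box-centre at top [0.5801 0.3544] at mid [0.5911 0.3435]
side yellow [287 254  14  16 188] c [293.4255 261.2872] box-centre at top [0.3503 0.3462] at mid [0.3571 0.3351]
side yellow [ 292  316   74   71 1403] c [340.1176 359.9907] box-centre at top [0.1608 0.5129] at mid [0.1641 0.5048]
side yellow [ 242  321   76   71 2389] c [271.4487 363.3445] box-centre at top [0.2554 0.5761] at mid [0.2604 0.5692]
scene yellow [173 203  34  26 686] c [189.672  215.3761] box-centre at top [0.5846 0.3518] at mid [0.5988 0.3458]
scene yellow [254 273  16  20 274] c [261.8029 282.4672] box-centre at top [0.3507 0.3413] at mid [0.3605 0.3351]
scene yellow [145 338  61  51 528] c [177.0739 354.6799] box-centre at top [0.3062 0.522 ] at mid [0.3152 0.5192]
scene yellow [ 127  386   87   34 1097] c [163.6764 408.3026] box-centre at top [0.2403 0.5756] at mid [0.248  0.5738]
```

Call:
step_arm --plan "0 0.1 3 0 0 0 0.1; 0 0 3 0 0 0 0.1; 0 0 2.5 0 0 0 0.1; 0 0 1.8 0 0 0 0.1; 0 0 1 0 0 0 0.1; 0 0 0 0 0 0 0.1; 0 0 0 0 0 0 -0.5; 0 0 0 0 0 0 -1; 0 0 0 0 0 0 -1; 0 0 0 0 0 0 -1" --newtons 40

```text
time: 14.17
eef_pos: [0.3605, 0.3365, 0.0165]
tool_rot: [0.324, 0.946, 0.001, 0.001]
ft_force: [0.3, 0.0, 0.1]
width: 0.0256
grasp_force: 39.3
```

Call:
step_arm --plan "0 0 -2 0 0 0 -1; 0 0 -3.5 0 0 0 -1; 0 0 -3.5 0 0 0 -1; 0 0 -3.5 0 0 0 -1; 0 0 -2 0 0 0 -1; 0 0 -0.5 0 0 0 -1; 0 0 0 0 0 0 -1; 0 0 0 0 0 0 -1"

```text
time: 14.83
eef_pos: [0.3593, 0.3357, 0.1649]
tool_rot: [0.324, 0.946, -0.0, -0.0]
ft_force: [0.1, 0.1, -0.4]
width: 0.0253
grasp_force: 39.5
```

```bash
python3 - <<'E'
from h import *
p=inT(-.015,-.038); print(p); go([*p,.165],52.2)
E
```

```text
[0.625  0.0155]
t 14.8333 pos [0.3593 0.3357 0.1649] yaw 52.19994454909647 turn -9.678008398233703e-07 shift cm [-40.6261  -9.0117  -0.0088] tilt [-0.0004 -0.0003] j6 1.4111971288924627 w 0.02528071528536033
```

Call:
step_arm --plan "-3.39 -0.75 0 0 0 0 -1; -3.39 -0.75 0 0 0 0 -1; -3.39 -0.75 0 0 0 0 -1; -3.39 -0.75 0 0 0 0 -1; -3.39 -0.75 0 0 0 0 -1; -3.39 -0.75 0 0 0 0 -1; -3.39 -0.75 0 0 0 0 -1; -3.39 -0.75 0 0 0 0 -1; -3.39 -0.75 0 0 0 0 -1; -3.39 -0.75 0 0 0 0 -1; -3.39 -0.75 0 0 0 0 -1; -3.34 -0.76 0 0 0 0 -1; 0 0 3 0 0 0 -1; 0 0 3 0 0 0 -1; 0 0 2.5 0 0 0 -1; 0 0 0 0 0 0 -1; 0 0 0 0 0 0 -1"

```text
time: 16.25
eef_pos: [0.6221, 0.0156, 0.0771]
tool_rot: [0.324, 0.946, -0.001, -0.004]
ft_force: [0.7, 0.2, 0.8]
width: 0.0251
grasp_force: 39.5
```

```bash
python3 - <<'E'
from h import *
import pickle
go([*inT(-.015,-.038),.02],52.2)
w=eyes.grab_frame("wrist"); pickle.dump(w,open("w4.pkl","wb")); g=w["image"].mean(2).astype(int)
for n,a in dict(LP_l=(-.05,.038,.024),LP_r=(.02,.038,.024),lfloor=(-.05,.038,.005),rfloor=(.02,.038,.005),SP_near=(-.015,-.016,.024),LPnear=(-.015,.073,.024),LPfar=(-.015,.003,.024),SPl=(-.037,-.02,.024),SPr=(.007,-.02,.024)).items(): print(n,proj(w,[*inT(*a[:2]),a[2]]).round(1))
for v in (110,130,150): print(v,g[v,220:350:2].tolist())
print("col",g[60:260:2,262].tolist())
E
```

```text
t 16.25 pos [0.6221 0.0156 0.0771] yaw 52.193038058578786 turn -0.00012150880013133368 shift cm [-0.2743  0.1937  5.7052] tilt [-0.008  -0.0002] j6 0.684966940058497 w 0.025083099899445106
LP_l [[234.2 120. ]]
LP_r [[336. 120.]]
lfloor [[238.1 119.3]]
rfloor [[331.9 119.4]]
SP_near [[284.8 195.9]]
LPnear [[285.2  63.9]]
LPfar [[284.9 170.5]]
SPl [[255.3 201.1]]
SPr [[314.3 201.1]]
110 [34, 84, 122, 154, 143, 176, 227, 192, 128, 93, 34, 33, 31, 31, 37, 46, 46, 48, 47, 46, 47, 46, 48, 44, 47, 45, 48, 47, 46, 47, 46, 45, 47, 48, 46, 45, 48, 50, 49, 48, 45, 47, 45, 48, 47, 46, 49, 47, 46, 48, 48, 45, 47, 49, 48, 47, 70, 139, 167, 223, 227, 227, 230, 230, 230]
130 [28, 43, 97, 133, 157, 135, 206, 223, 148, 114, 48, 31, 34, 31, 32, 38, 49, 50, 48, 48, 47, 49, 48, 49, 47, 47, 49, 47, 48, 48, 48, 46, 46, 48, 47, 48, 47, 47, 45, 47, 46, 47, 50, 49, 46, 46, 47, 45, 34, 31, 32, 33, 33, 33, 33, 34, 72, 112, 196, 229, 224, 221, 228, 215, 198]
150 [33, 29, 61, 103, 152, 150, 154, 225, 195, 126, 83, 33, 35, 35, 33, 37, 46, 48, 48, 49, 49, 49, 45, 47, 48, 45, 49, 47, 47, 47, 47, 48, 49, 47, 46, 49, 47, 46, 48, 46, 49, 48, 49, 48, 46, 46, 48, 38, 32, 32, 32, 30, 29, 30, 32, 42, 97, 114, 173, 197, 186, 198, 199, 198, 199]
col [176, 230, 212, 150, 126, 48, 46, 45, 46, 46, 43, 43, 46, 48, 43, 45, 45, 46, 48, 47, 46, 49, 50, 47, 45, 46, 46, 47, 49, 45, 49, 49, 50, 48, 49, 49, 49, 47, 47, 49, 47, 51, 49, 49, 46, 49, 46, 46, 46, 45, 37, 34, 34, 55, 128, 148, 220, 214, 208, 230, 230, 231, 231, 230, 231, 230, 230, 230, 206, 42, 29, 34, 26, 30, 31, 33, 32, 32, 34, 58, 109, 126, 128, 128, 126, 126, 127, 133, 145, 156, 170, 178, 180, 178, 177, 166, 126, 88, 85, 88]
```

Call:
step_arm --plan "0 0 0 0 0 0 -1; 0 0 1.5 0 0 0 -1; 0 0 1.2 0 0 0 -1; 0 0 1.2 0 0 0 -1; 0 0 0.8 0 0 0 -1; 0 0 0.4 0 0 0 -1; 0 0 0 0 0 0 -1"

```text
time: 16.88
eef_pos: [0.6255, 0.0159, 0.0297]
tool_rot: [0.324, 0.946, 0.0, 0.0]
ft_force: [0.1, -1.1, -0.1]
width: 0.0253
grasp_force: 39.6
```

Call:
step_arm --plan "0 0 0.5 0 0 0 -1; 0 0 0.35 0 0 0 -1; 0 0 0 0 0 0 -1; 0 0 0 0 0 0 0; 0 0 0 0 0 0 0; 0 0 0 0 0 0 0; 0 0 -2 0 0 0 0; 0 0 -3 0 0 0 0; 0 0 -3.5 0 0 0 0.2; 0 0 -3.5 0 0 0 0.2; 0 0 -2 0 0 0 0.2; 0 0 0 0 0 0 0.2; 0 0 0 0 0 0 0.2"

```text
time: 17.97
eef_pos: [0.6267, 0.0157, 0.1627]
tool_rot: [0.324, 0.946, 0.001, 0.002]
ft_force: [0.1, -0.6, -0.7]
width: 0.051
grasp_force: 0.0
```

```bash
python3 - <<'E'
from h import *
cap("yellow",.065); print(inT(-.015,-.038)); go([.4444,.337,.15],52.2)
E
```

```text
wrist yellow [   0   16   77  117 7224] c [33.8332 78.6579] box-centre at top [ 0.4249 -0.0761] at mid [ 0.4186 -0.0826]
wrist yellow [270 182  25  16 166] c [281.7289 187.5   ] box-centre at top [0.6151 0.0245] at mid [0.6175 0.0227]
[0.625  0.0155]
t 18.0167 pos [0.6254 0.0157 0.161 ] yaw 52.19513821805303 turn -8.485410248866741e-05 shift cm [33.9907 14.2949  1.0947] tilt [ 0.0003 -0.    ] j6 0.6849593534867264 w 0.05139966249176769
```

Call:
step_arm --plan "3.09 1.3 0 0 0 0 0.2; 3.09 1.3 0 0 0 0 0.2; 3.09 1.3 0 0 0 0 0.2; 3.09 1.3 0 0 0 0 0.2; 3.09 1.3 0 0 0 0 0.2; 3.09 1.3 0 0 0 0 0.2; 3.09 1.3 0 0 0 0 0.2; 3.09 1.3 0 0 0 0 0.2; 3.09 1.3 0 0 0 0 0.2; 3.09 1.3 0 0 0 0 0.2; 3.09 1.3 0 0 0 0 0.2; 0 0 1 0 0 0 0.2; 0 0 0 0 0 0 0.2; 0 0 0 0 0 0 0.2; 0 0 0 0 0 0 0.2"

```text
time: 19.27
eef_pos: [0.4443, 0.3357, 0.15]
tool_rot: [0.324, 0.946, -0.001, -0.001]
ft_force: [-0.7, 0.5, -0.0]
width: 0.0511
grasp_force: 0.0
```

```bash
python3 - <<'E'
from h import *
cap("blue",.078); cap("blue",.078,"side"); cap("blue",.078,"scene"); go([.4444,.337,.032],52.2)
E
```

```text
wrist blue [ 271  187   37   44 1278] c [288.9977 208.6612] box-centre at top [0.4449 0.342 ] at mid [0.4481 0.3399]
side blue [250 235  16  17 219] c [257.5068 242.7352] box-centre at top [0.4361 0.3515] at mid [0.4447 0.3402]
scene blue [146  59  12  22  73] c [152.3425  69.9863] box-centre at top [1.2459 0.1191] at mid [1.2735 0.1085]
scene blue [223 238  19  21 336] c [231.7202 247.7679] box-centre at top [0.4369 0.3453] at mid [0.4487 0.339 ]
t 19.4167 pos [0.4452 0.3361 0.151 ] yaw 52.08729676321137 turn -0.001967042559616445 shift cm [ 0.1188  0.0273 11.9039] tilt [ 0.     -0.0002] j6 1.3084366607622404 w 0.05141836548591061
```

Call:
step_arm --plan "0.07 0.38 3 0 0 0 0.2; 0 0 3 0 0 0 0.2; 0 0 3 0 0 0 0.2; 0 0 1.9 0 0 0 0.2; 0 0 1 0 0 0 0.2; 0 0 0 0 0 0 0.2; 0 0 0 0 0 0 -0.4; 0 0 0 0 0 0 -1; 0 0 0 0 0 0 -1; 0 0 0 0 0 0 -1; 0 0 0 0 0 0 -1"

```text
time: 20.33
eef_pos: [0.4474, 0.3413, 0.0334]
tool_rot: [0.324, 0.946, 0.001, 0.001]
ft_force: [0.9, -0.3, 3.6]
width: 0.0322
grasp_force: 38.2
```

Call:
step_arm --plan "0 0 -2 0 0 0 -1; 0 0 -3.5 0 0 0 -1; 0 0 -3.5 0 0 0 -1; 0 0 -3.5 0 0 0 -1; 0 0 -2 0 0 0 -1; 0 0 -0.5 0 0 0 -1; 0 0 0 0 0 0 -1; 0 0 0 0 0 0 -1"

```text
time: 21.0
eef_pos: [0.4458, 0.3401, 0.1811]
tool_rot: [0.324, 0.946, -0.001, -0.0]
ft_force: [-0.3, 0.1, -1.9]
width: 0.0321
grasp_force: 38.1
```

```bash
python3 - <<'E'
from h import *
p=inT(.061,-.038); print(p); go([*p,.182],52.2)
E
```

```text
[0.6716 0.0755]
t 21.0 pos [0.4458 0.3401 0.1811] yaw 52.20240363849329 turn 4.1951405735608514e-05 shift cm [-34.0638  -7.0664  -0.0953] tilt [-0.001  -0.0008] j6 1.311486401034834 w 0.03212534444921042
```

```bash
python3 - <<'E'
from h import *
f=eyes.grab_frame("scene"); g=eyes.grab_frame("side")
print(hit(g,178,258,0),hit(g,182,200,0),hit(g,175,155,0),hit(f,168,232,0),hit(f,168,190,0),hit(f,255,135,0))
E
```

```text
[0.6209 0.415  0.    ] [0.7724 0.2331 0.    ] [0.9616 0.0557 0.    ] [0.6343 0.3838 0.    ] [0.7689 0.3172 0.    ] [0.8539 0.02   0.    ]
```

Call:
step_arm --plan "-3.1 -0.64 0 0 0 0 -1; -3.1 -0.64 0 0 0 0 -1; -3.1 -0.64 0 0 0 0 -1; -3.1 -0.64 0 0 0 0 -1; -3.1 -0.64 0 0 0 0 -1; -3.1 -0.64 0 0 0 0 -1; -3.1 -0.64 0 0 0 0 -1; -3.1 -0.64 0 0 0 0 -1; -3.1 -0.64 0 0 0 0 -1; -3.1 -0.64 0 0 0 0 -1; -3.06 -0.67 0 0 0 0 -1; 0 0 2 0 0 0 -1; 0 0 2.5 0 0 0 -1; 0 0 2.5 0 0 0 -1; 0 0 1 0 0 0 -1; 0 0 0 0 0 0 -1; 0 0 0 0 0 0 -1; 0 0 0 0 0 0 -1"

```text
time: 22.6
eef_pos: [0.6728, 0.0762, 0.103]
tool_rot: [0.324, 0.946, 0.0, 0.001]
ft_force: [0.4, 1.0, -1.2]
width: 0.0319
grasp_force: 38.8
```

```bash
python3 - <<'E'
from h import *
go([*inT(.061,-.038),.037],52.2)
E
```

```text
t 22.6 pos [0.6728 0.0762 0.103 ] yaw 52.215408232460504 turn 0.0002689243883484162 shift cm [ 0.061  -0.1334  6.5988] tilt [0.0015 0.0001] j6 0.7722250501665534 w 0.03186069510617027
```

Call:
step_arm --plan "0.03 -0.07 1.5 0 0 0 -1; 0 0 1.5 0 0 0 -1; 0 0 1.2 0 0 0 -1; 0 0 0.7 0 0 0 -1; 0 0 0.4 0 0 0 -1; 0 0 0 0 0 0 -1; 0 0 0 0 0 0 -1"

```text
time: 23.18
eef_pos: [0.6721, 0.0757, 0.05]
tool_rot: [0.324, 0.946, 0.0, 0.001]
ft_force: [-0.0, 0.2, -1.7]
width: 0.0322
grasp_force: 38.8
```

Call:
step_arm --plan "0 0 0.6 0 0 0 -1; 0 0 0.6 0 0 0 -1; 0 0 0.05 0 0 0 -1; 0 0 0 0 0 0 -1; 0 0 0 0 0 0 0.1; 0 0 0 0 0 0 0.1; 0 0 0 0 0 0 0.1; 0 0 -2 0 0 0 0.1; 0 0 -3 0 0 0 0.1; 0 0 -3.5 0 0 0 0.3; 0 0 -3.5 0 0 0 0.3; 0 0 -1.25 0 0 0 0.3; 0 0 0 0 0 0 0.3; 0 0 0 0 0 0 0.3"

```text
time: 24.35
eef_pos: [0.6719, 0.0755, 0.1695]
tool_rot: [0.324, 0.946, 0.0, 0.001]
ft_force: [0.3, -0.1, -0.1]
width: 0.0554
grasp_force: 0.0
```

```bash
python3 - <<'E'
from h import *
cap("blue",.083); print(inT(.061,-.038)); cap("dgreen",.118,"side"); go([.4955,.237,.17],52.2)
E
```

```text
wrist blue [ 265  185   35   39 1074] c [282.0512 204.2654] box-centre at top [0.6699 0.077 ] at mid [0.6728 0.0748]
[0.6716 0.0755]
side dgreen [ 79  66  15  16 184] c [86.2174 73.7283] box-centre at top [ 1.5284 -0.0992] at mid [ 1.5595 -0.1203]
side dgreen [255 189  16  18 248] c [262.5685 197.7137] box-centre at top [0.4868 0.253 ] at mid [0.497  0.2389]
t 24.45 pos [0.6702 0.0753 0.1671] yaw 52.19311184728314 turn -0.0001202209442895479 shift cm [23.7141  2.067  -0.2428] tilt [-0.0032 -0.0004] j6 0.7717915701337271 w 0.05516644244087234
```

Call:
step_arm --plan "2.98 0.24 0 0 0 0 0.45; 2.98 0.24 0 0 0 0 0.45; 2.98 0.24 0 0 0 0 0.45; 2.98 0.24 0 0 0 0 0.45; 2.98 0.24 0 0 0 0 0.45; 2.98 0.24 0 0 0 0 0.45; 2.98 0.24 0 0 0 0 0.45; 2.98 0.24 0 0 0 0 0.45; 0 0 0 0 0 0 0.45; 0 0 0 0 0 0 0.45; 0 0 0 0 0 0 0.45"

```text
time: 25.37
eef_pos: [0.4943, 0.2364, 0.1677]
tool_rot: [0.324, 0.946, -0.001, -0.001]
ft_force: [0.1, -0.6, 0.7]
width: 0.0618
grasp_force: 0.0
```

```bash
python3 - <<'E'
from h import *
cap("dgreen",.118); cap("dgreen",.118,"scene"); go([.4955,.237,.071],52.2)
E
```

```text
wrist dgreen [ 264  196   50   55 1988] c [288.673  223.5568] box-centre at top [0.4982 0.2393] at mid [0.5019 0.2367]
scene dgreen [ 59   7  15  18 100] c [65.51 12.31] box-centre at top [1.8312 0.1784] at mid [1.8728 0.1682]
scene dgreen [251 185  22  22 370] c [261.4865 194.5622] box-centre at top [0.4891 0.244 ] at mid [0.5028 0.2352]
t 25.4667 pos [0.4952 0.236  0.1682] yaw 52.134649169697056 turn -0.0011405871576985061 shift cm [0.0348 0.1038 9.717 ] tilt [-0.0009 -0.0008] j6 1.1058738998500048 w 0.06168018194939057
```

Call:
step_arm --plan "-0.22 0.4 2.2 0 0 0 0.45; 0 0 2.5 0 0 0 0.45; 0 0 2.5 0 0 0 0.45; 0 0 1.7 0 0 0 0.45; 0 0 0.8 0 0 0 0.45; 0 0 0 0 0 0 0.45; 0 0 0 0 0 0 0; 0 0 0 0 0 0 -0.6; 0 0 0 0 0 0 -1; 0 0 0 0 0 0 -1; 0 0 0 0 0 0 -1" --newtons 60

```text
time: 26.38
eef_pos: [0.5002, 0.2388, 0.0734]
tool_rot: [0.324, 0.946, 0.001, 0.001]
ft_force: [-0.6, -1.9, 3.9]
width: 0.0389
grasp_force: 61.2
```

Call:
step_arm --plan "0 0 -2 0 0 0 -1; 0 0 -3 0 0 0 -1; 0 0 -3.5 0 0 0 -1; 0 0 -2.5 0 0 0 -1; 0 0 -1 0 0 0 -1; 0 0 0 0 0 0 -1; 0 0 0 0 0 0 -1; 0 0 0 0 0 0 -1"

```text
time: 27.05
eef_pos: [0.4974, 0.2379, 0.1896]
tool_rot: [0.324, 0.946, -0.002, -0.002]
ft_force: [0.2, -0.4, -5.5]
width: 0.0391
grasp_force: 62.7
```

```bash
python3 - <<'E'
from h import *
p=inT(-.015,.038); print(p); go([*p,.19],52.2)
E
```

```text
[0.565 0.062]
t 27.05 pos [0.4974 0.2379 0.1896] yaw 52.201254186169535 turn 2.1889678091318705e-05 shift cm [-16.1217  -9.7561  -0.0368] tilt [-0.004  -0.0018] j6 1.10584093945528 w 0.03907076967988368
```

Call:
step_arm --plan "-2.28 -1.41 0 0 0 0 -1; -2.28 -1.41 0 0 0 0 -1; -2.28 -1.41 0 0 0 0 -1; -2.28 -1.41 0 0 0 0 -1; -2.28 -1.41 0 0 0 0 -1; -2.28 -1.41 0 0 0 0 -1; -2.28 -1.43 0 0 0 0 -1; 0 0 0 0 0 0 -1; 0 0 2 0 0 0 -1; 0 0 2.5 0 0 0 -1; 0 0 2 0 0 0 -1; 0 0 1 0 0 0 -1; 0 0 0 0 0 0 -1; 0 0 0 0 0 0 -1; 0 0 0 0 0 0 -1"

```text
time: 28.3
eef_pos: [0.5651, 0.0629, 0.1176]
tool_rot: [0.324, 0.946, 0.0, 0.0]
ft_force: [0.3, 0.1, -4.4]
width: 0.0394
grasp_force: 62.3
```

```bash
python3 - <<'E'
from h import *
go([*inT(-.015,.038),.076],52.2)
E
```

```text
t 28.3 pos [0.5651 0.0629 0.1176] yaw 52.21316682997335 turn 0.00022980453508536752 shift cm [-0.0402 -0.0836  4.1645] tilt [0.0011 0.0002] j6 0.7703809483085915 w 0.03937246315808757
```

Call:
step_arm --plan "-0.04 -0.07 1.2 0 0 0 -1; 0 0 1.2 0 0 0 -1; 0 0 0.6 0 0 0 -1; 0 0 0.2 0 0 0 -1; 0 0 0 0 0 0 -1; 0 0 0 0 0 0 -1"

```text
time: 28.8
eef_pos: [0.5651, 0.062, 0.0859]
tool_rot: [0.324, 0.946, 0.0, 0.001]
ft_force: [-0.4, -0.4, -4.9]
width: 0.0391
grasp_force: 62.5
```

Call:
step_arm --plan "0 0 0.4 0 0 0 -1; 0 0 0.3 0 0 0 -1; 0 0 0.1 0 0 0 -1; 0 0 0 0 0 0 -1; 0 0 0 0 0 0 -1"

```text
time: 29.22
eef_pos: [0.5653, 0.0618, 0.0784]
tool_rot: [0.324, 0.946, 0.0, 0.001]
ft_force: [-2.0, -0.4, 6.6]
width: 0.0392
grasp_force: 63.2
```

Call:
step_arm --plan "0 0 0 0 0 0 0.3; 0 0 0 0 0 0 0.3; 0 0 0 0 0 0 0.3; 0 0 0 0 0 0 0.3; 0 0 -1 0 0 0 0.3; 0 0 -3 0 0 0 0.3; 0 0 -3.5 0 0 0 0.3; 0 0 -3.5 0 0 0 0.3; 0 0 -2 0 0 0 0.3; 0 0 0 0 0 0 0.3; 0 0 0 0 0 0 0.3; 0 0 0 0 0 0 0.3"

```text
time: 30.22
eef_pos: [0.5639, 0.0618, 0.2066]
tool_rot: [0.324, 0.946, -0.0, -0.0]
ft_force: [-0.5, -0.5, -0.1]
width: 0.0553
grasp_force: 0.0
```

```bash
python3 - <<'E'
from h import *
np.set_printoptions(precision=3,suppress=True)
w=cap("dgreen",.123); print("L",inT(-.015,.038),"S",inT(-.015,-.038),"M",inT(.061,-.038))
for c,t in (("blue",.083),("yellow",.065),("dgreen",.123)):
    for f in ("side","scene"): cap(c,t,f)
go([.5,0,.2],52.2)
E
```

```text
wrist dgreen [ 261  184   43   47 1548] c [282.397 207.71 ] box-centre at top [0.564 0.062] at mid [0.567 0.06 ]
L [0.565 0.062] S [0.625 0.015] M [0.672 0.076]
side blue [239 155  12  13 132] c [244.864 160.886] box-centre at top [0.657 0.09 ] at mid [0.67  0.073]
scene blue [146  60  12  22  70] c [152.3    70.257] box-centre at top [1.233 0.125] at mid [1.26  0.114]
scene blue [271 138  15  16 201] c [278.095 145.612] box-centre at top [0.66  0.083] at mid [0.676 0.071]
side yellow [191 219  30  22 509] c [205.367 229.069] box-centre at top [0.575 0.359] at mid [0.586 0.348]
side yellow [ 292  317   74   70 3479] c [332.165 349.6  ] box-centre at top [0.18  0.505] at mid [0.184 0.496]
side yellow [ 243  321   75   71 2067] c [278.78  350.303] box-centre at top [0.256 0.551] at mid [0.262 0.544]
scene yellow [173 203  34  26 681] c [189.557 215.508] box-centre at top [0.578 0.355] at mid [0.593 0.349]
scene yellow [174 338  47  19 173] c [198.249 346.341] box-centre at top [0.297 0.491] at mid [0.306 0.488]
scene yellow [224 352  75  30 289] c [262.543 365.401] box-centre at top [0.213 0.434] at mid [0.221 0.43 ]
side dgreen [ 79  66  15  16 186] c [86.215 73.71 ] box-centre at top [ 1.516 -0.091] at mid [ 1.547 -0.112]
side dgreen [272 149  16  15 197] c [279.482 155.827] box-centre at top [0.551 0.079] at mid [0.562 0.061]
scene dgreen [ 59   7  18  18 155] c [66.439 13.981] box-centre at top [1.792 0.186] at mid [1.834 0.176]
scene dgreen [304 139  19  20 297] c [312.862 148.024] box-centre at top [0.553 0.069] at mid [0.568 0.057]
t 30.5667 pos [0.564 0.062 0.206] yaw 52.19284199676099 turn -0.00012493072438919645 shift cm [ 1.258 -8.793  0.626] tilt [-0.002 -0.   ] j6 0.7689696500527486 w 0.05574476387946324
```

Call:
step_arm --plan "-3 0 0 0 0 0 0.3; -3 0 0 0 0 0 0.3; -3 0 0 0 0 0 0.3; 0 0 0 0 0 0 0.3; 0 0 0 0 0 0 0.3; 0 0 0 0 0 0 0.3"

```text
time: 31.07
eef_pos: [0.6347, 0.0068, 0.2064]
tool_rot: [0.324, 0.946, -0.0, -0.001]
ft_force: [-0.1, 0.4, 0.0]
width: 0.0558
grasp_force: 0.0
```

```bash
python3 - <<'E'
from h import *
HUE["yellow"]=(18,36)
w=eyes.grab_frame("wrist"); h=cv2.cvtColor(w["image"],cv2.COLOR_RGB2HSV)
m=((h[...,0]>=18)&(h[...,0]<=36)&(h[...,1]>70)&(h[...,2]>60)).astype(np.uint8)
n,l,st,c=cv2.connectedComponentsWithStats(m)
for i in range(1,n):
    if st[i,4]>60: print(st[i],c[i],hit(w,*c[i],.065)[:2],hit(w,*c[i],.055)[:2])
for z in (.065,.06,.042): 
    a=np.linspace(0,6.28,60); p=inT(-.015,-.038); q=proj(w,np.c_[p[0]+.0135*np.cos(a),p[1]+.0135*np.sin(a),0*a+z]); print(z,q.min(0),q.max(0))
wh=((h[...,1]<40)&(h[...,2]>215)); 
p=inT(.061,.038); print("packed top pred",proj(w,[*p,.075]))
q=w["image"].astype(int); red=q[...,0]-q[...,1]>80; ys,xs=np.nonzero(red); print(ys.min(),ys.max(),xs.min(),xs.max(),proj(w,[[*inT(-.078,.061),.045],[*inT(-.078,-.061),.045]]))
E
```

```text
[   0   10   86  122 8353] [38.1389 75.9883] [ 0.4096 -0.104 ] [ 0.4044 -0.1091]
[271 162  27  28 597] [283.8811 176.263 ] [0.6232 0.0179] [0.6248 0.0167]
0.065 [269.9005 166.0037] [296.2947 191.9424]
0.06 [270.0823 165.1648] [296.0811 190.7421]
0.042 [270.6942 162.3449] [295.3625 186.7003]
packed top pred [[366.3873  99.7231]]
76 195 206 241 [[219.0852  75.927 ]
 [226.1929 195.7059]]
```

```bash
python3 -c "
from plant import manip; print(manip.close_job())"
```

```text
the job is handed in; nothing more can be done
None
```

I packed all three bottles and the stapler in their own compartments and handed the job in at about 31 s; final camera checks put each within about 3 mm of centre. The fingertips turned out about 33 mm shorter than stated, so the first stapler grasp closed on nothing; I corrected for it by touching the stapler's top. The judge's verdict was not returned.

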